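# Clamp up the mended tamping stand and lift it

## Task

The cracked walnut tamping stand has just been glued: take the orange-and-black bar clamp that lies round it by its handle and trigger together, and pump the trigger until both jaw pads grip the stand, firm but not hard enough to dent the wood. Then, still squeezing the trigger so that the jaws stay tight, lift the stand level in the clamp about ten centimetres off the counter and finish holding it there, so that the steel underneath can be wiped. Leave the dishes and the other bar things where they are.

Things in the scene. Friction and masses are not known exactly. Their poses are not given: they have to be found in the camera images.
- clamp: one-hand ratchet bar clamp, orange and black, lying on its side on the counter (0.39 kg, 34 mm thick, bar 262 mm long). Origin on the counter under the bar's axis, in the middle of its 54 mm long housing. +x runs along the bar to the far jaw, +y across the bar to the jaws, -y to the handle and trigger, z up. The two pads are centred at y = +41 mm and open 94 to 118 mm at the start
- clamp_grip (a point): where to take the clamp: a point between handle and trigger, 38 mm from the bar, 17 mm above the counter; axes as the clamp's. Flat rubber back of the handle (30 mm high, 82 mm long in y) at x = -30 mm. Front face of the trigger (24 mm high, 69 mm long) here at x = +32 mm released, +10 mm squeezed: together 62 mm across released, 40 mm squeezed. Pinch both along x from above
- trigger (a joint): trigger angle, rad: 0 released (a spring returns it; 3 to 5 N to pull at clamp_grip), 0.42 squeezed to its stop. A full squeeze draws the far jaw in 10 mm (two ratchet teeth); let it out fully for the next. With both pads tight on the stand it stops short, and the pads press with about 1.4 times the squeeze at clamp_grip. If let go, the jaw can ease back by up to one 5 mm tooth
- bar (a joint): how far the bar has been drawn in, m: the clear opening between the two pads is 0.118 m minus this value; at most 0.056
- near_pad: orange pad, 8 mm thick, 30 by 30 mm, on the jaw that is part of the clamp's body; origin at its centre, its face 4 mm from there towards +x of the clamp
- far_pad: the same pad on the far jaw, which comes in with the bar; origin at its centre, its face 4 mm from there towards -x of the clamp
- stand_center (a point): centre of the tamping stand: a dark walnut block, 70 mm in x (across the pale glue seam, between the pads), 60 mm in y, 36 mm high, round black rubber seat on top, about 0.09 kg. It stands loose on the counter between the open pads, its x roughly along the clamp's x, its centre 18 mm up; the jaws push it along and square it up. It dents if a pad presses harder than about 80 N
- dishes_large: stack of five white dishes, 140 mm across, 59 mm high; origin under its centre
- dishes_medium: stack of four white dishes, 120 mm across, 49 mm high; origin under its centre
- dishes_small: stack of three white dishes, 100 mm across, 39 mm high; origin under its centre
- shaker: aluminium shaker with flip-top lid, 86 mm across, 188 mm high; origin under its centre
- pitcher: steel milk pitcher, 86 mm across, 105 mm high, handle to its +y; origin under its centre
- tamper: steel tamper with wooden knob, 58 mm across, 86 mm high, standing on the black mat; origin under its centre
- tamp_mat: black silicone tamping corner mat at the counter's far edge, 120 by 200 by 6 mm, fixed; origin under its centre

How it is judged:
By the outcome, as a careful person would: the job done as asked, in the order asked, and still so for the second after the job is handed in, while the arm keeps its last pose, push and grip.
It also fails if it takes over 48 s, if anything falls off the work surface, if the arm or the gripper's body presses on something with over 40 N, if the wrist force passes 120 N, or if a joint passes its speed limit or range.

## Robot

A 6-joint arm with a two-finger parallel gripper is mounted at the origin on the work surface. World frame = base frame: x ahead of the robot, y to its left, z up, the work surface at z = 0. Lengths are in m, angles in rad, forces in N, time in s.
With the tool pointing down it reaches from about 0.225 to 0.875 m from the base axis. Payload 3.4 kg.
Tool frame: the origin (TCP) lies at the very end of the fingers, on their centre line; the grasp point (between the pads) lies behind it (manip.grip_point_offset is the z of the grasp point in the tool frame, in m); z points along the fingers, y is the direction in which the jaws open and shut (so a half turn about z gives the same grasp; the last joint's range is limited). The gripper opens to 85 mm and grips with 20 to 120 N. Pads are 22 mm wide; open, the fingers measure 114 mm over their backs; the gripper's body (76 mm by 85 mm) begins 54 mm behind the grasp point. The pads swing forward as they close: fully open they stand 13 mm farther back than shut.
Start: joints at [-1.321, 0.276, 1.505, -0, 1.361, -0.121], TCP at [0.208, -0.536, 0.231] pointing down, gripper open.
Joint ranges: [-2.89, 2.89], [-0.75, 2.08], [0.22, 2.7], [-1.18, 4.32], [0.11, 2.71], [-2.7, 2.7]. Speed limits (rad/s): [2.57, 2.57, 3.14, 3.14, 3.14, 3.14].

## Interface

Orientations are given as a unit quaternion [x, y, z, w].
In Python, from plant import manip, eyes, job_done gives the robot as it stands.
- The arm moves only by the tool play_rows, never from a script. Its argument "plan" is a list of rows, each a list of 7 numbers: the gripper command: -1 is shut, 1 is fully open, values between are in proportion, then the shift along the tool's x, y, z normalised to -1 to 1, where 1 is 20 cm, then the turn, a rotation vector about the tool's x, y, z normalised to -1 to 1, where 1 is 45 degrees. In form: [[grip, x, y, z, ax, ay, az], ...]. A call has 1 to 10 rows; each row is the pose to reach, as a shift and turn from the pose measured when the call began, along the tool's axes at that moment; what a row does not reach only later rows make up. A row lasts 1/8 s, in which the tool goes at most 62.5 mm and 10.7 degrees, less where a joint would pass 70% of its speed; a pose out of reach is approached as far as the arm can. A call with a number of a shift or a turn outside -1 to 1 is refused whole. A call with a gripper value outside its range is refused whole. The fingers move at their own pace and stop on an object; "grip_force" is the grip in N (left out, the last holds). Time passes only in rows, so rows that repeat a pose let the fingers close. It gives the time, the measured TCP pose, the force and the opening at its end, in the units of the state.
- manip.sense(): the state, without advancing time (a new reading comes with each control period).
- eyes.camera(name): name is "side" or "top" or "wrist"; returns the picture (480x640x3 uint8, red, green, blue); there is no depth.
- eyes.camera_params(name): a dict with "K" (3x3 intrinsics, pixels), "R" (3x3) and "t" (3): a world point X has camera coordinates R X + t; the wrist camera has in their place "tool_from_camera" (4x4, takes a point from camera to tool coordinates, whose origin is the TCP and whose axes are the flange's). Camera axes: x right, y down, z forward; pixel columns grow to the right and rows downward; lengths in m; the calibration is good to about 2 mm. A picture is of the moment at which its call begins: read the wrist's pose just before it. camera_params takes no time and is no camera call.
- job_done(): hands the job in, once; it reports no verdict.
The state is a dict: "t": time; "qpos": joint angles; "qvel": joint speeds; "tau": joint torques, N m; "tool_pos": TCP position; "orientation": TCP orientation; "wrist_force": force on the tool from outside, world axes, zero at the start; "torque": the same for the moment, N m; "gripper_width": opening from 0.0 (shut) to 1.0 (fully open).
Only numpy, scipy, OpenCV 4.12 (cv2) and the standard library are available. Lean on these libraries where they do the work, as an engineer would, in place of code of your own. Each camera call takes 0.05 s, during which the arm holds its last target.

## Working session

There is one attempt and no reset: what is moved stays moved. The work goes in short steps, Python scripts to look and compute and a tool call to move; the robot and the scene stay as the last step left them, time stands still between calls to the robot, and variables do not carry over. Pictures are saved under pics/ and viewed, and the job is handed in when it is done.

Besides the shell and the picture viewer there is one more tool, called after "Call:" in YAML: its name, and indented under it one key for each argument. play_rows: Moves the arm, as the interface text tells. Scaled input: -1 to 1 covers 20 cm each way for a shift and 45 degrees each way for a turn. Its arguments: {"type":"object","properties":{"plan":{"type":"array","items":{"type":"array","items":{"type":"number","minimum":-1,"maximum":1}}},"grip_force":{"type":"number"}},"required":["plan"]}

```bash
mkdir -p pics; ls
python3 - <<'E'
from plant import manip, eyes
import cv2
print(manip.sense()); print(manip.grip_point_offset)
for n in ("top","side"):
    cv2.imwrite(f"pics/{n}0.png", eyes.camera(n)[:,:,::-1]); print(n,eyes.camera_params(n))
print(eyes.camera_params("wrist"))
E
```

```text
pics
{'t': 0.0, 'qpos': array([-1.32099482e+00,  2.76628196e-01,  1.50612110e+00, -7.16322447e-06,
        1.36071335e+00, -1.20999960e-01]), 'qvel': array([ 4.93892464e-04, -1.07199993e-03, -5.50759240e-05,  1.25095859e-03,
        3.27785187e-04, -1.23938874e-03]), 'tau': array([ 3.81970531e-04, -4.16773224e+01, -2.45801979e+01, -2.29951183e-04,
        1.08400395e-02,  2.09412178e-05]), 'tool_pos': array([ 0.20822041, -0.53541217,  0.23042558]), 'orientation': array([ 9.82861891e-01,  1.84341070e-01, -6.36679253e-05, -9.32834978e-04]), 'wrist_force': array([ 0.12402632, -0.08477696,  0.24102441]), 'torque': array([-0.01387979,  0.03360213,  0.01847681]), 'gripper_width': 1.0000162578986906}
-0.0187
top {'K': array([[526.55802834,   0.        , 323.23340249],
       [  0.        , 526.55802834, 231.74474354],
       [  0.        ,   0.        ,   1.        ]]), 'R': array([[-5.21704460e-04, -9.99994432e-01, -3.29594645e-03],
       [-9.80518012e-01,  1.15895590e-03, -1.96425773e-01],
       [ 1.96428499e-01,  3.12925866e-03, -9.80513158e-01]]), 't': array([0.01336846, 0.59637751, 1
[... 202 characters left out ...]
8, -0.18078767,  0.00186712],
       [-0.11444039,  0.61451674, -0.78055914],
       [ 0.13996809, -0.7679095 , -0.62507915]]), 't': array([0.58537618, 0.11388464, 1.25821103])}
{'K': array([[413.0118812 ,   0.        , 322.75214039],
       [  0.        , 413.0118812 , 240.63660408],
       [  0.        ,   0.        ,   1.        ]]), 'tool_from_camera': array([[ 1.06131745e-03, -9.50972161e-01, -3.09274671e-01,
         7.94619960e-02],
       [ 9.99999437e-01,  1.01574103e-03,  3.08384142e-04,
         4.72110978e-04],
       [ 2.08782383e-05, -3.09274824e-01,  9.50972704e-01,
        -1.43726138e-01],
       [ 0.00000000e+00,  0.00000000e+00,  0.00000000e+00,
         1.00000000e+00]])}
```

View pics/top0.png

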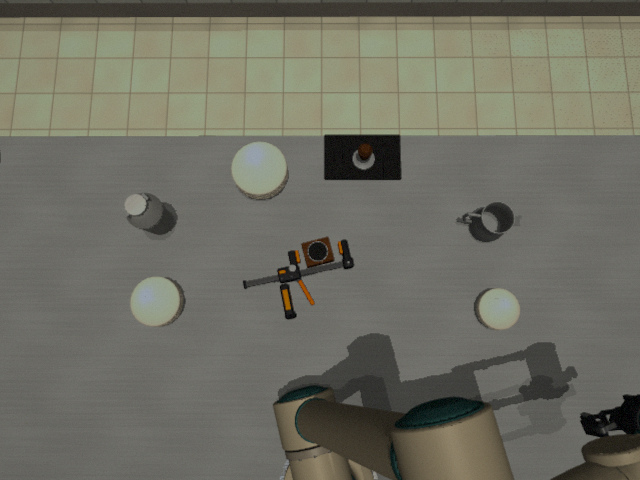

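View pics/side0.png

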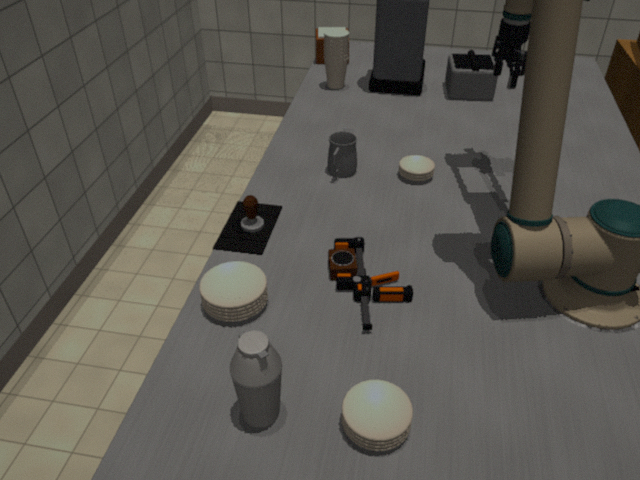

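```bash
cat > h.py <<'E'
import numpy as np, cv2
from plant import manip, eyes
from scipy.spatial.transform import Rotation as Ro
def ray(n,u,v,z):
    p=eyes.camera_params(n)
    if n=="wrist":
        s=manip.sense(); T=np.eye(4); T[:3,:3]=Ro.from_quat(s['orientation']).as_matrix(); T[:3,3]=s['tool_pos']
        M=T@p['tool_from_camera']; R=M[:3,:3]; c=M[:3,3]
    else:
        R=p['R'].T; c=-R@p['t']
    d=R@np.linalg.solve(p['K'],[u,v,1.]); return c+d*(z-c[2])/d[2]
def crop(n,fn,x0,y0,x1,y1,f):
    im=eyes.camera(n)[:,:,::-1]
    c=cv2.resize(im[y0:y1,x0:x1],None,fx=f,fy=f,interpolation=cv2.INTER_CUBIC)
    c=cv2.convertScaleAbs(c,alpha=1.4,beta=15); cv2.imwrite('pics/'+fn,c)
E
python3 -c "
from h import *
crop('top','topc.png',235,225,365,325,6)
for u,v in [(246,284),(350,264),(289,274)]: print(ray('top',u,v,.017))"
```

```text
[0.47344169 0.20381223 0.017     ]
[ 0.52295624 -0.05352044  0.017     ]
[0.49813467 0.09789416 0.017     ]
```

View pics/topc.png

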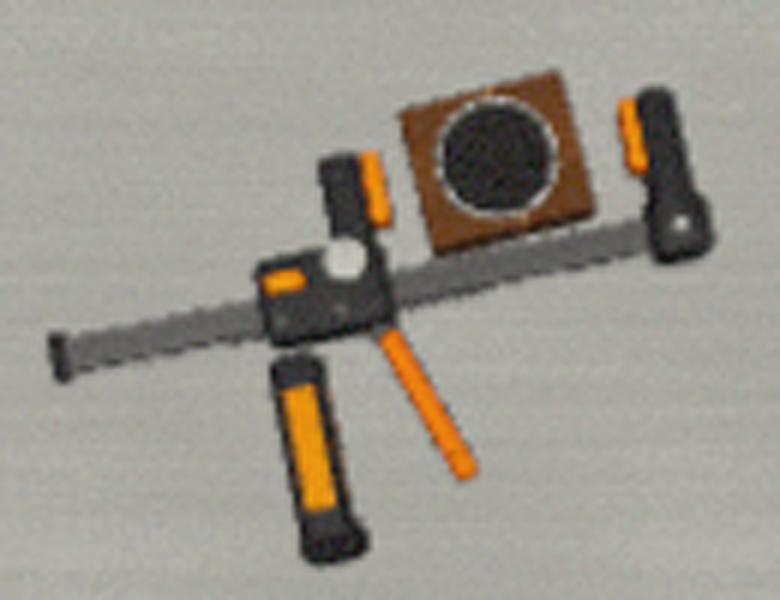

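Run:
```python
from h import *
P=lambda cx,cy,z: ray('top',235+(cx-2.5)/6,225+(cy-2.5)/6,z)
a=P(62,356,.017); b=P(660,243,.02)
d=(b-a)[:2]; d/=np.linalg.norm(d); n=np.array([-d[1],d[0]])
print('yaw',np.degrees(np.arctan2(d[1],d[0])))
for nm,c in dict(h1=(260,268,.034),h2=(372,240,.034),h3=(395,315,.034),h4=(275,345,.034)).items(): pass
O=np.mean([P(*c)[:2] for c in [(258,265,.034),(380,238,.034),(397,318,.034),(274,347,.034)]],0)
print('O',O, 'bar line offset',(a[:2]-O)@n,(b[:2]-O)@n)
for nm,c in dict(hb1=(275,385,.03),hb2=(303,535,.03),ht=(285,357,.03),hend=(335,565,.03),t1=(395,335,.027),t2=(480,468,.027),np1=(380,150,.032),np2=(392,222,.032),fp1=(619,100,.032),fp2=(632,172,.032),seat=(497,155,.037),sA=(400,112,.036),sB=(558,70,.036),sC=(596,213,.036),sD=(435,254,.036)).items():
    p=P(*c)[:2]; print(nm,p,'cl',(p-O)@d,(p-O)@n)
g=O-0.038*n; print('grip',g)
```

```text
yaw -79.38068503562232
O [0.49801277 0.09643512] bar line offset -0.003663592061923373 -0.0036635920619233747
hb1 [0.46048921 0.11751045] cl -0.027629324514718587 -0.03299708050493678
hb2 [0.40014693 0.10529283] cl -0.0267409899871002 -0.09455739299897854
ht [0.47187292 0.11361132] cl -0.02169915457937714 -0.02252688173958052
hend [0.38820552 0.09225642] cl -0.016128443424538466 -0.10869666833754299
t1 [0.48112657 0.06900229] cl 0.023851161280617372 -0.021652389132688105
t2 [0.42709728 0.03410084] cl 0.04819820183915898 -0.0811880672543029
np1 [0.55692934 0.0755604 ] cl 0.03137450152005123 0.054060673106291056
np2 [0.52700821 0.07037065] cl 0.030961428527168943 0.0236956111045987
fp1 [ 0.57775401 -0.02303047] cl 0.13211446311027047 0.05636009894505412
fp2 [ 0.54765136 -0.02819889] cl 0.1316469664598298 0.02582055646808936
seat [0.5539733  0.02727544] cl 0.0782877604671303 0.04225718178988613
sA [0.57210798 0.0672583 ] cl 0.042331577649658954 0.06744942612972396
sB [0.58963878 0.00216961] cl 0.10953613628164732 0.07268525593335608
sC [ 0.53006952 -0.0132455 ] cl 0.11370965627519732 0.011295481189711153
sD [0.51325477 0.05252259] cl 0.04596928276861951 0.0068886350963129886
grip [0.46066358 0.08943237]
```

```bash
cat >> h.py <<'E'
def to(pos,yaw=None):
    "print shift(norm) & turn(norm) to have TCP at pos, tool down, tool-x at yaw deg"
    s=manip.sense(); R=Ro.from_quat(s['orientation']).as_matrix()
    sh=R.T@(np.array(pos)-s['tool_pos'])/0.2
    out=[np.round(sh,4)]
    if yaw is not None:
        c,n=np.cos(np.radians(yaw)),np.sin(np.radians(yaw))
        Rd=np.array([[c,n,0],[n,-c,0],[0,0,-1.]])
        out.append(np.round(Ro.from_matrix(R.T@Rd).as_rotvec()/(np.pi/4),4))
    print(s['t'],'pos',s['tool_pos'].round(4),'w',s['gripper_width'],'F',s['wrist_force'].round(1)); print(*out)
E
python3 -c "
from h import *
to([.461,.09,.2],10.3)"
```

```text
0.15 pos [ 0.2083 -0.5355  0.2306] w 1.001510073263553 F [-0.2  0.3  0.9]
[ 2.3112 -2.457   0.1569] [-0.0018 -0.      0.2433]
```

Call:
play_rows:
  plan:
    - [1,0.9,-0.95,0,0,0,0.24]
    - [1,0.9,-0.95,0,0,0,0.24]
    - [1,0.9,-0.95,0,0,0,0.24]
    - [1,0.9,-0.95,0,0,0,0.24]
    - [1,0.9,-0.95,0,0,0,0.24]
  grip_force: 20

```text
t: 0.78
tool_pos: [0.3075, -0.2895, 0.2308]
orientation: [0.996, 0.093, -0.0, -0.002]
wrist_force: [-0.5, -1.0, -0.4]
gripper_width: 1.001
```

```bash
python3 -c "
from h import *
to([.461,.09,.2],10.3)"
```

```text
0.775 pos [ 0.3075 -0.2895  0.2308] w 1.001373799514425 F [-0.5 -1.  -0.4]
[ 1.1057 -1.7221  0.1595] [-0.0038 -0.0001  0.0082]
```

Call:
play_rows:
  plan:
    - [1,0.55,-0.86,0.08,0,0,0.008]
    - [1,0.55,-0.86,0.08,0,0,0.008]
    - [1,0.55,-0.86,0.08,0,0,0.008]
    - [1,0.55,-0.86,0.08,0,0,0.008]

```text
t: 1.27
tool_pos: [0.3843, -0.0978, 0.2151]
orientation: [0.996, 0.091, -0.0, -0.002]
wrist_force: [-0.3, 0.0, -0.2]
gripper_width: 1.002
```

```bash
python3 -c "
from h import *
to([.461,.09,.2],10.3)"
```

```text
1.275 pos [ 0.3843 -0.0978  0.2151] w 1.002111230192812 F [-0.3  0.  -0.2]
[ 0.5484 -0.8531  0.0786] [-0.0046 -0.0001  0.0044]
```

Call:
play_rows:
  plan:
    - [1,0.55,-0.85,0.08,0,0,0.004]
    - [1,0.55,-0.85,0.08,0,0,0.004]
    - [1,0.55,-0.85,0.08,0,0,0.004]
    - [1,0.55,-0.85,0.08,0,0,0.004]
    - [1,0.55,-0.85,0.08,0,0,0.004]

```text
t: 1.9
tool_pos: [0.4617, 0.0895, 0.1992]
orientation: [0.996, 0.091, -0.001, -0.001]
wrist_force: [-0.4, -0.9, -0.2]
gripper_width: 0.999
```

```bash
python3 -c "
from h import *
to([.461,.09,.2],10.3)
crop('wrist','w1.png',0,0,640,480,1.2)
"
```

```text
1.9 pos [0.4617 0.0895 0.1992] w 0.9990357695109677 F [-0.4 -0.9 -0.2]
[-0.0032 -0.0033 -0.0038] [-0.0036  0.0014  0.0029]
```

View pics/w1.png

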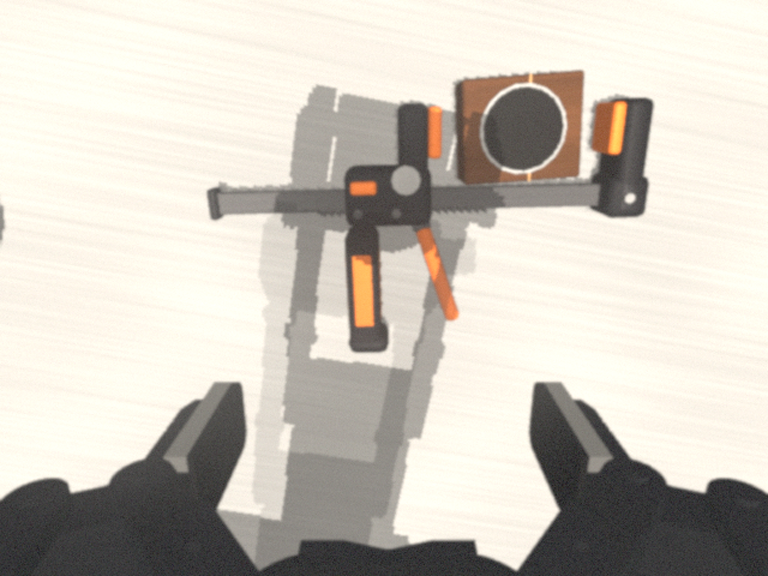

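Run:
```python
from h import *
P=lambda cx,cy,z: ray('wrist',cx/1.2,cy/1.2,z)[:2]
a=P(222,203,.017); b=P(598,194,.017)
d=(b-a); d/=np.linalg.norm(d); n=np.array([-d[1],d[0]])
print('yaw',np.degrees(np.arctan2(d[1],d[0])))
O=np.mean([P(*c) for c in [(346,167,.034),(430,165,.034),(430,223,.034),(346,225,.034)]],0)
print('O',O,'bar',(a-O)@n)
for nm,c in dict(hb1=(348,245,.03),hb2=(351,340,.03),hend=(368,351,.03),t1=(430,235,.027),t2=(458,315,.027),np1=(441,107,.032),np2=(441,157,.032),fp1=(613,102,.032),fp2=(608,153,.032),fb1=(597,100,.002),sA=(457,84,.036),sB=(583,71,.036),sC=(579,178,.036),sD=(460,184,.036)).items():
    p=P(*c); print(nm,p.round(4),'cl',((p-O)@d).round(4),((p-O)@n).round(4))
print('grip',O-.038*n, O-.038*n+.001*d)
```

```text
yaw -78.21178200904234
O [0.50012169 0.09514226] bar -0.00448624030512818
hb1 [0.4638 0.1147] cl -0.0266 -0.0316
hb2 [0.3981 0.1022] cl -0.0278 -0.0984
hend [0.3921 0.0893] cl -0.0164 -0.1069
t1 [0.4792 0.0636] cl 0.0266 -0.0269
t2 [0.4284 0.0334] cl 0.0458 -0.0828
np1 [0.5564 0.0737] cl 0.0325 0.0507
np2 [0.5285 0.0676] cl 0.0327 0.0222
fp1 [ 0.5773 -0.025 ] cl 0.1334 0.051
fp2 [ 0.549  -0.0313] cl 0.1337 0.0221
fb1 [ 0.5802 -0.0268] cl 0.1357 0.0535
sA [0.5699 0.0677] cl 0.0411 0.0627
sB [ 0.5896 -0.0013] cl 0.1127 0.0679
sC [ 0.5317 -0.0169] cl 0.1161 0.008
sD [0.5152 0.0533] cl 0.0441 0.0062
grip [0.46292313 0.08737906] [0.46312743 0.08640015]
```

```bash
python3 -c "
from h import *
to([.4588,.085,.005],11.3)
"
```

```text
1.95 pos [0.4613 0.0885 0.1994] w 0.9996017307780332 F [ 0.4 -0.3 -0.4]
[-0.0141  0.0175  0.972 ] [-0.0031  0.0016 -0.0213]
```

Call:
play_rows:
  plan:
    - [1,-0.014,0.018,0.3,-0.003,0.002,-0.02]
    - [1,-0.014,0.018,0.6,-0.003,0.002,-0.02]
    - [1,-0.014,0.018,0.85,-0.003,0.002,-0.02]
    - [1,-0.014,0.018,0.95,-0.003,0.002,-0.02]
    - [1,-0.014,0.018,0.97,-0.003,0.002,-0.02]

```text
t: 2.58
tool_pos: [0.4576, 0.0829, 0.0044]
orientation: [0.995, 0.097, -0.002, 0.0]
wrist_force: [-0.3, -0.1, 0.5]
gripper_width: 1.0
```

```bash
python3 -c "
from h import *
to([.4588,.085,.005],11.3)
crop('wrist','w2.png',0,0,640,480,1.2)
crop('side','s2.png',300,220,440,340,5)
"
```

```text
2.575 pos [0.4576 0.0829 0.0044] w 1.0000436165157736 F [-0.3 -0.1  0.5]
[ 0.0081 -0.009  -0.0029] [-0.0001  0.0038 -0.0044]
```

View pics/w2.png

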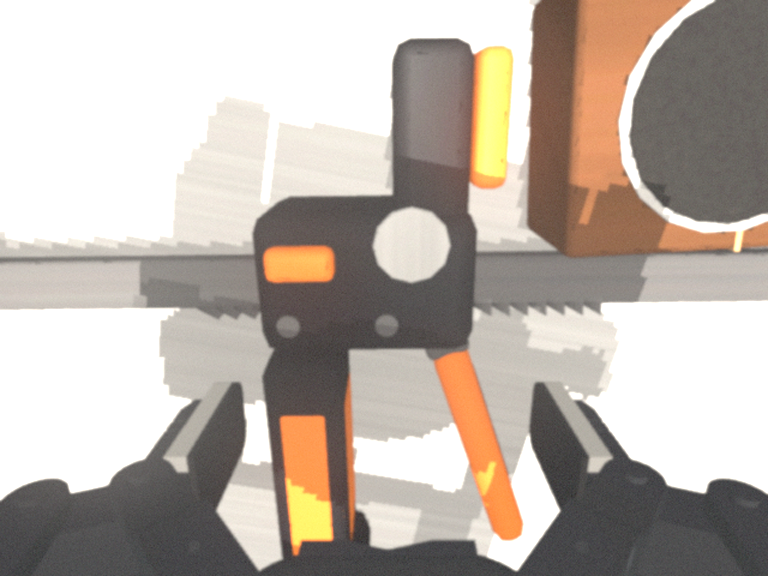

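View pics/s2.png

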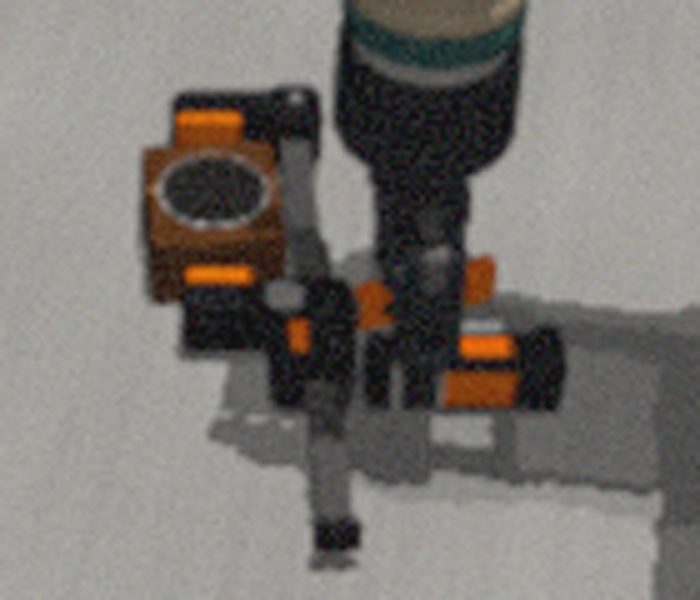

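Call:
play_rows:
  plan:
    - [0.5,0,0,0,0,0,0]
    - [0.3,0,-0.01,0,0,0,0]
    - [0.15,0,-0.025,0,0,0,0]
    - [0.0,0,-0.04,0,0,0,0]
    - [-0.2,0,-0.055,0,0,0,0]
    - [-0.3,0,-0.055,0,0,0,0]
    - [-0.3,0,-0.055,0,0,0,0]
  grip_force: 20

```text
t: 3.55
tool_pos: [0.4577, 0.0946, 0.009]
orientation: [0.995, 0.097, 0.002, 0.0]
wrist_force: [-4.8, 0.5, 21.0]
gripper_width: 0.466
```

```bash
python3 -c "
from h import *
to([.4588,.085,.005],11.3)
crop('wrist','w3.png',0,0,640,480,1.2)
"
```

```text
3.55 pos [0.4577 0.0946 0.009 ] w 0.46639516429959527 F [-4.8  0.5 21. ]
[-0.0037  0.0481  0.0198] [ 0.0006 -0.0046 -0.0044]
```

View pics/w3.png

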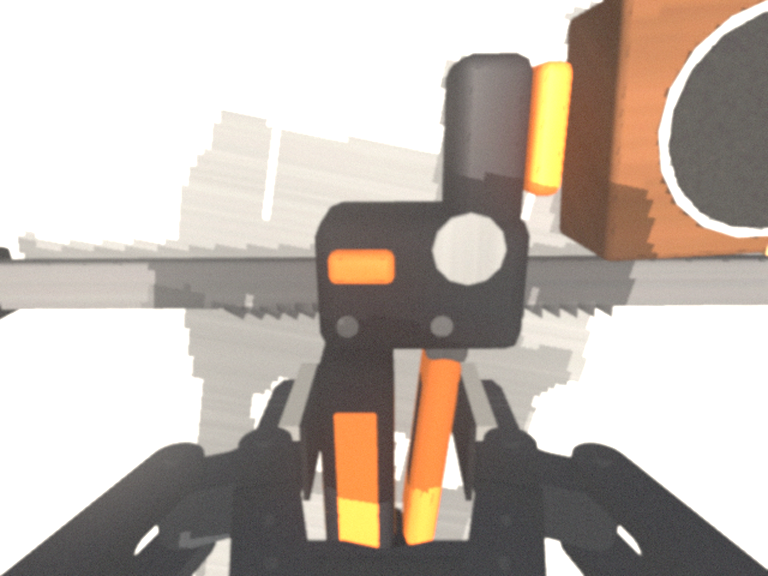

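Call:
play_rows:
  plan:
    - [-0.1,0,0,-0.015,0,0,0]
    - [0.2,0,0.015,-0.015,0,0,0]
    - [0.5,0,0.035,-0.01,0,0,0]
    - [0.75,0,0.055,-0.01,0,0,0]
    - [0.75,0,0.055,-0.01,0,0,0]
    - [0.75,0,0.055,-0.01,0,0,0]

```text
t: 4.35
tool_pos: [0.4597, 0.0837, 0.0108]
orientation: [0.995, 0.097, 0.002, 0.0]
wrist_force: [-0.1, 0.1, 0.4]
gripper_width: 0.877
```

```bash
python3 -c "
from h import *
to([.4588,.085,.011],11.3)
crop('wrist','w4.png',0,0,640,480,1.2)
crop('top','t4.png',235,225,365,325,6)
"
```

```text
4.35 pos [0.4597 0.0837 0.0108] w 0.8766287923185526 F [-0.1  0.1  0.4]
[-0.0033 -0.0073 -0.0008] [ 0.0005 -0.0042 -0.0048]
```

View pics/w4.png

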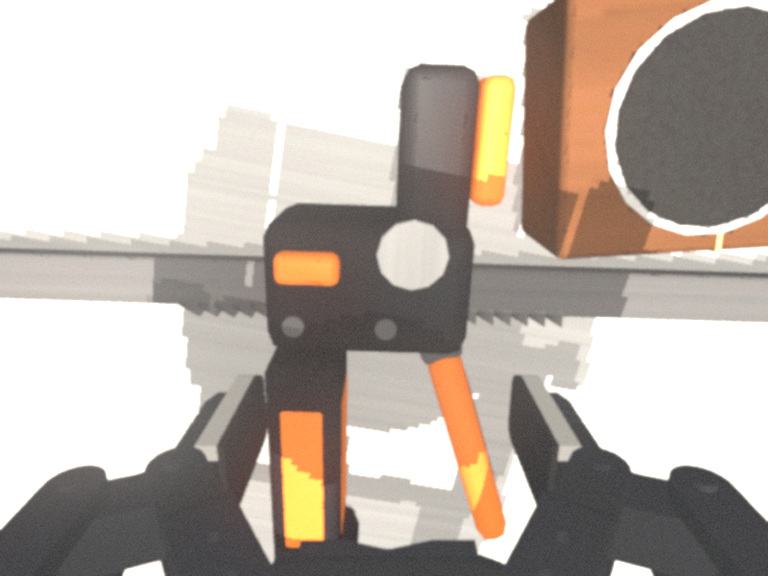

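View pics/t4.png

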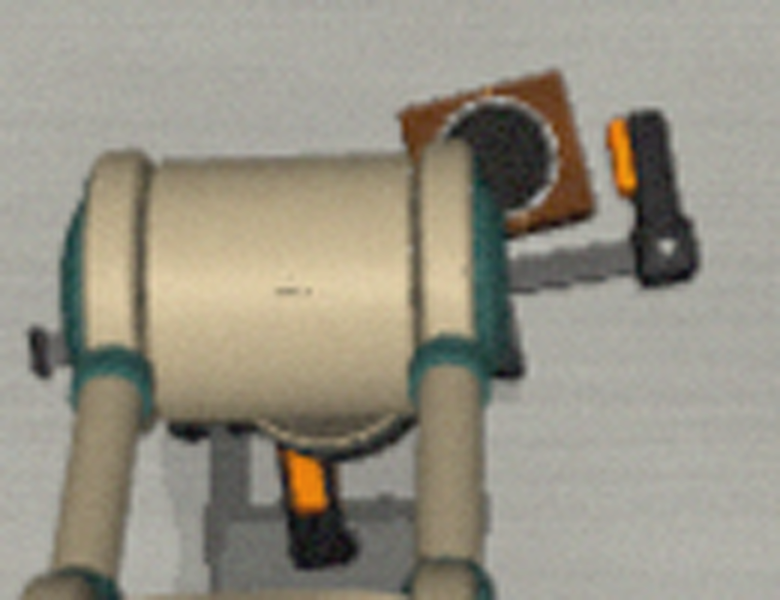

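Call:
play_rows:
  plan:
    - [0.4,0,-0.01,0,0,0,0.03]
    - [0.25,0,-0.02,0,0,0,0.03]
    - [0.1,0,-0.035,0,0,0,0.03]
    - [0.0,0,-0.045,0,0,0,0.03]
    - [-0.2,0,-0.06,0,0,0,0.03]
    - [-0.3,0,-0.06,0,0,0,0.03]
    - [-0.3,0,-0.06,0,0,0,0.03]

```text
t: 5.32
tool_pos: [0.4571, 0.0973, 0.0135]
orientation: [0.997, 0.083, 0.002, -0.001]
wrist_force: [-7.3, 4.2, 26.6]
gripper_width: 0.468
```

```bash
python3 -c "
from h import *
to([.4588,.085,.011],11.3)
crop('wrist','w5.png',0,0,640,480,1.2)
crop('top','t5.png',235,225,365,325,6)
"
```

```text
5.325 pos [0.4571 0.0973 0.0135] w 0.4676425652908942 F [-7.3  4.2 26.6]
[-0.0019  0.0622  0.0124] [-0.0031 -0.0059 -0.0388]
```

View pics/w5.png

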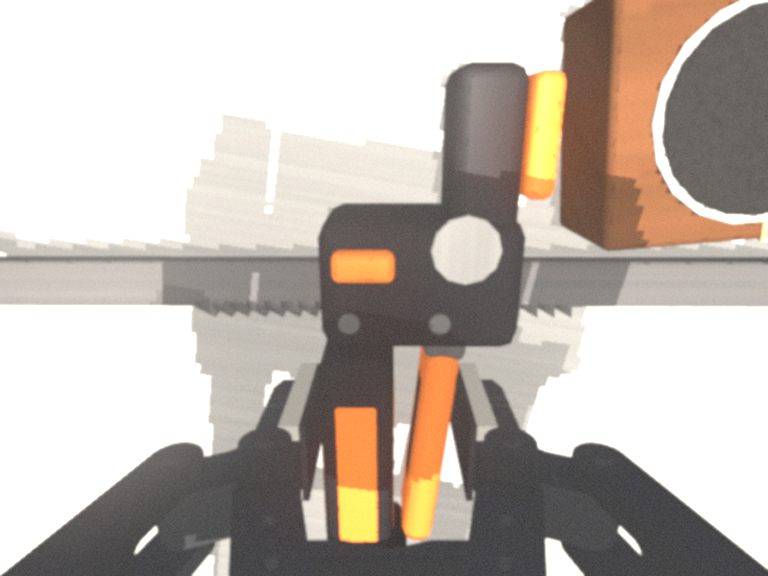

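View pics/t5.png

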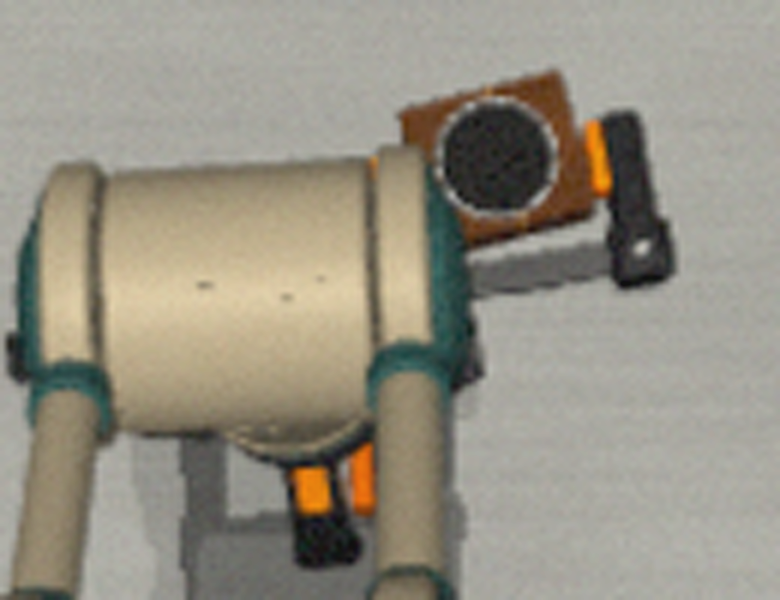

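```bash
python3 -c "
from h import *
crop('side','s5.png',320,230,430,320,7)
"
```

```text
(no output)
```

View pics/s5.png

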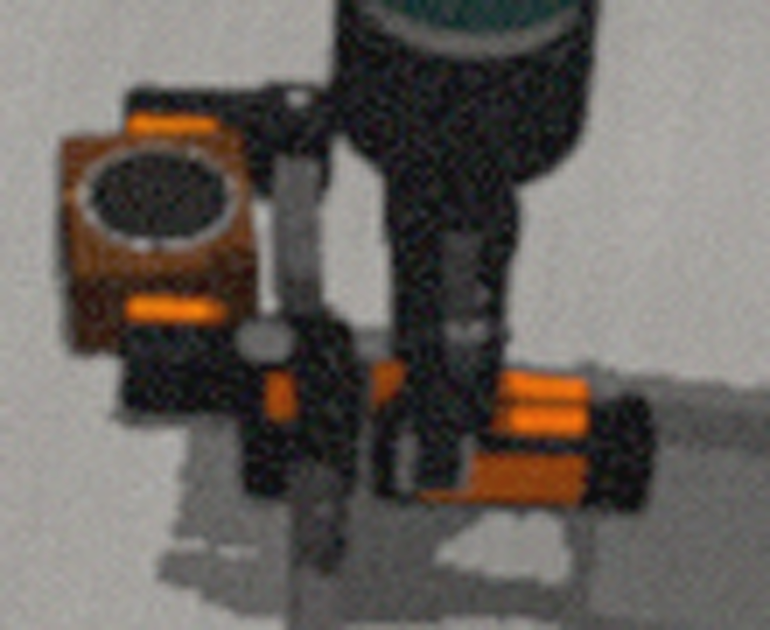

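Run:
```python
from h import *
s=manip.sense(); R=Ro.from_quat(s['orientation']).as_matrix(); p=eyes.camera_params('side')
for tz in (-.015,-.009,-.005,0,.005,.009):
  o=[]
  for x in (-.011,.011):
    for y in (-.022,-.03):
      X=s['tool_pos']+R@np.array([x,y,tz]); c=p['R']@X+p['t']; uv=(p['K']@c)[:2]/c[2]
      o+=[((uv-[320,230])*7+3).round()]
  print(tz,X.round(3),*o)
```

```text
-0.015 [0.463 0.129 0.029] [472. 453.] [473. 472.] [399. 452.] [400. 471.]
-0.009 [0.463 0.129 0.023] [470. 468.] [472. 486.] [397. 467.] [399. 485.]
-0.005 [0.463 0.129 0.019] [469. 477.] [471. 496.] [397. 476.] [398. 495.]
0 [0.463 0.129 0.014] [468. 489.] [470. 508.] [396. 488.] [397. 506.]
0.005 [0.463 0.129 0.009] [467. 501.] [469. 519.] [395. 500.] [396. 518.]
0.009 [0.463 0.129 0.005] [466. 510.] [468. 529.] [394. 509.] [395. 528.]
```

Call:
play_rows:
  plan:
    - [-0.1,0,0,0,0,0,0]
    - [0.2,0,0.015,0.02,0,0,0]
    - [0.5,0,0.035,0.03,0,0,0]
    - [0.75,0,0.055,0.05,0,0,0]
    - [0.75,0,0.06,0.08,0,0,0]
    - [0.75,0,0.06,0.095,0,0,0]
    - [0.75,0,0.06,0.095,0,0,0]

```text
t: 6.35
tool_pos: [0.4587, 0.0856, -0.006]
orientation: [0.997, 0.083, 0.002, -0.002]
wrist_force: [0.5, 0.2, 0.6]
gripper_width: 0.874
```

```bash
python3 -c "
from h import *
to([.4588,.085,-.006],9.8)
crop('wrist','w6.png',0,0,640,480,1.2)
crop('side','s6.png',320,230,430,320,7)
crop('top','t6.png',235,225,365,325,6)
"
```

```text
6.35 pos [ 0.4587  0.0856 -0.006 ] w 0.8741489441489441 F [0.5 0.2 0.6]
[0.0002 0.0031 0.    ] [-0.0036 -0.0042 -0.0057]
```

View pics/w6.png

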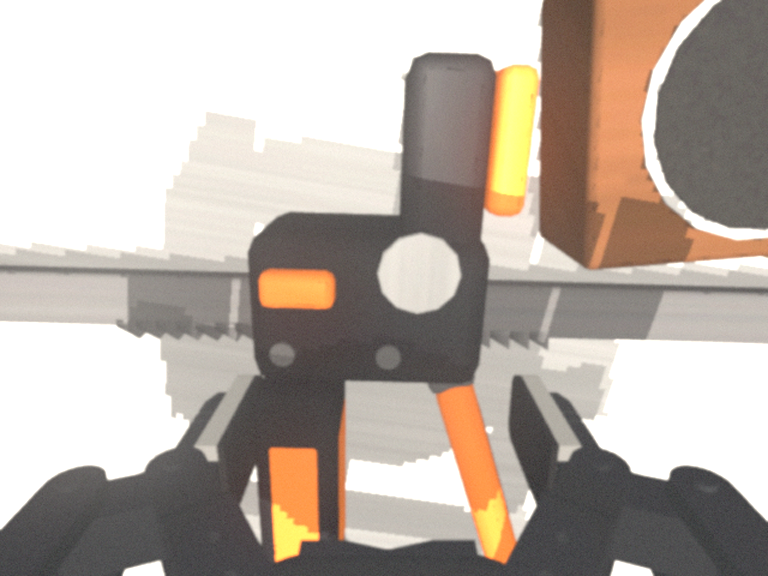

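View pics/s6.png

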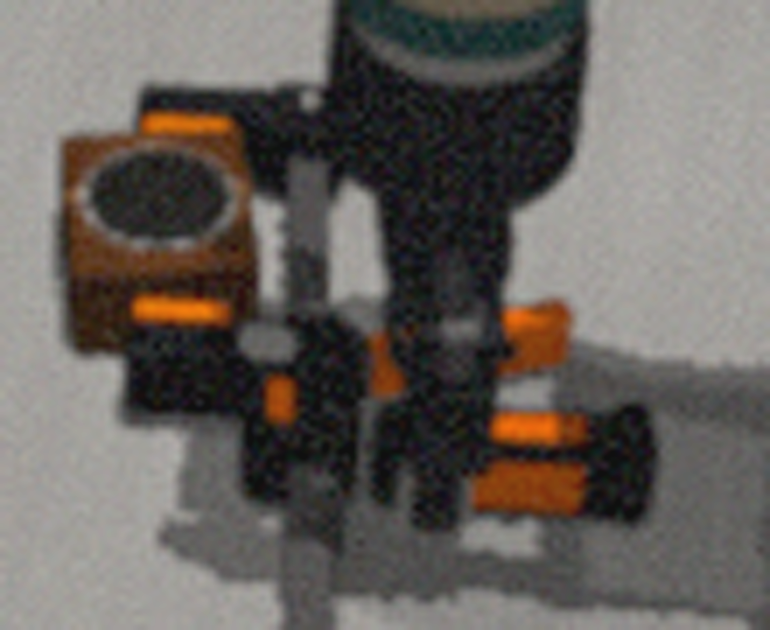

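View pics/t6.png

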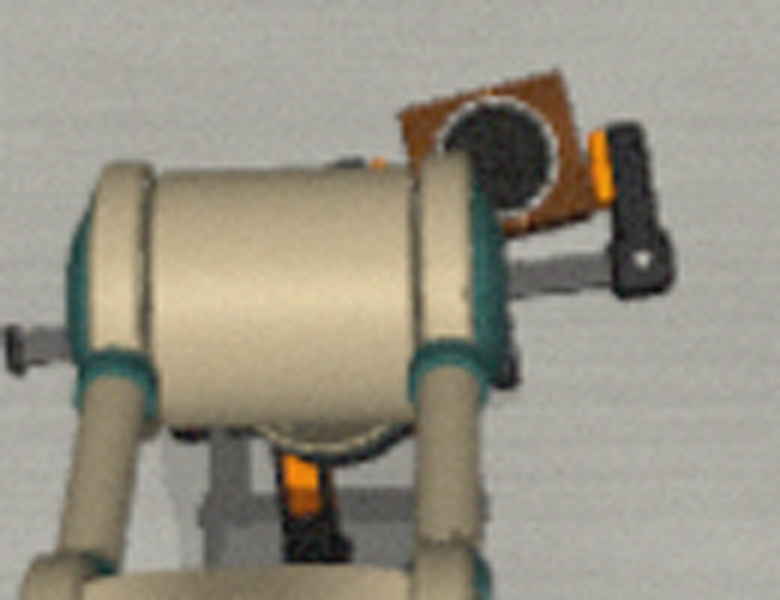

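Run:
```python
from h import *
s=manip.sense(); R=Ro.from_quat(s['orientation']).as_matrix()
P=lambda cx,cy,z: ray('wrist',cx/1.2,cy/1.2,z)
T=lambda X:(R.T@(X-s['tool_pos']))[:2].round(4)
for nm,c in dict(bl=(20,295,.017),br=(740,315,.017),npc=(520,130,.032),hb=(262,440,.032),tr=(470,385,.029),sl=(542,150,.0)).items(): print(nm,T(P(*c)))
Q=lambda cx,cy,z: ray('top',235+(cx-2.5)/6,225+(cy-2.5)/6,z)
f1,f2=Q(590,132,.032),Q(600,203,.032); print('far',T(f1),T(f2))
for c in [(400,112),(558,70),(596,213)]: print('st',T(Q(*c,.036)))
n1,n2=P(537,75,.032),P(524,205,.032); print('near',T(n1),T(n2))
```

```text
bl [ 0.0382 -0.0947]
br [0.0331 0.0928]
npc [0.0791 0.0277]
hb [ 0.0051 -0.0308]
tr [0.019 0.021]
sl [0.0739 0.0421]
far [0.0878 0.1127] [0.058  0.1117]
st [0.1085 0.0368]
st [0.115  0.1039]
st [0.0537 0.1092]
near [0.0895 0.0302] [0.0638 0.0298]
```

Call:
play_rows:
  plan:
    - [0.5,0,-0.003,0,0,0,0.03]
    - [0.4,0,-0.01,-0.003,0,0,0.03]
    - [0.3,0,-0.02,-0.006,0,0,0.03]
    - [0.2,0,-0.028,-0.01,0,0,0.03]
    - [0.12,0,-0.036,-0.012,0,0,0.03]
    - [0.12,0,-0.036,-0.012,0,0,0.03]
    - [0.12,0,-0.036,-0.012,0,0,0.03]

```text
t: 7.38
tool_pos: [0.4575, 0.0945, -0.0018]
orientation: [0.998, 0.07, 0.002, -0.003]
wrist_force: [-3.7, 6.4, 11.8]
gripper_width: 0.562
```

```bash
python3 -c "
from h import *
to([.4588,.085,-.006],8.3)
crop('wrist','w7.png',0,0,640,480,1.2)
crop('top','t7.png',235,225,365,325,6)
"
```

```text
7.375 pos [ 0.4575  0.0945 -0.0018] w 0.5623261138776912 F [-3.7  6.4 11.8]
[-0.0004  0.0482  0.0209] [-0.0071 -0.0064 -0.0053]
```

View pics/w7.png

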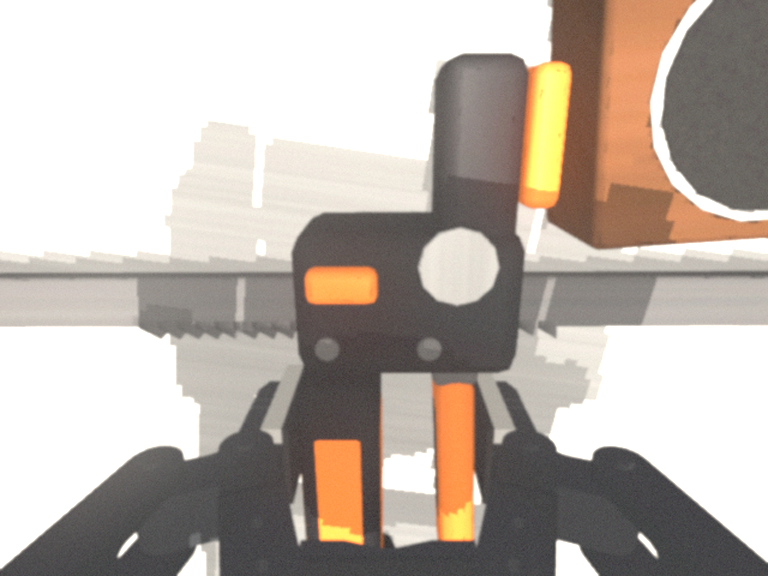

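View pics/t7.png

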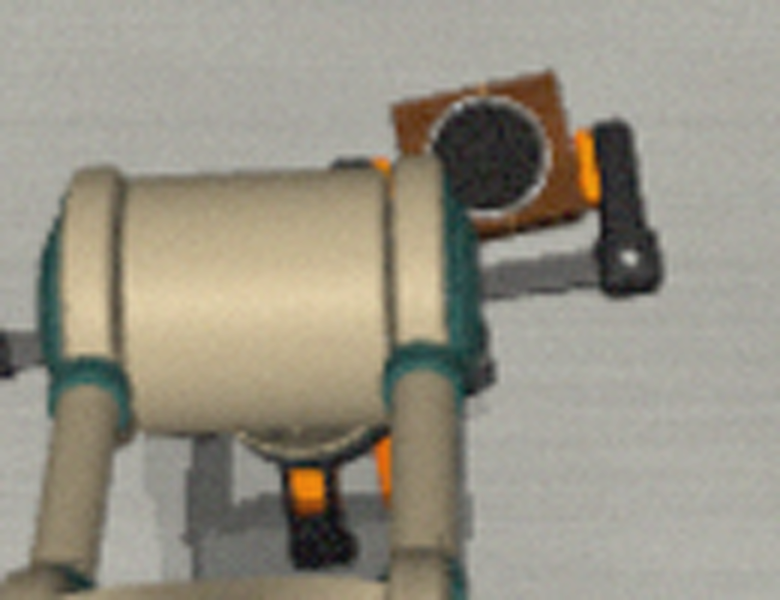

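Call:
play_rows:
  plan:
    - [0.25,0,0.01,0.012,0,0,0]
    - [0.4,0,0.02,0.014,0,0,0]
    - [0.55,0,0.03,0.018,0,0,0]
    - [0.75,0,0.04,0.02,0,0,0]
    - [0.75,0,0.045,0.02,0,0,0]
    - [0.75,0,0.045,0.02,0,0,0]

```text
t: 8.22
tool_pos: [0.4587, 0.0855, -0.0059]
orientation: [0.998, 0.07, 0.002, -0.003]
wrist_force: [1.0, -0.1, -1.1]
gripper_width: 0.879
```

```bash
python3 -c "
from h import *
to([.4588,.085,-.006],8.3)
crop('wrist','w8.png',0,0,640,480,1.2)
crop('top','t8.png',235,225,365,325,6)
"
```

```text
8.225 pos [ 0.4587  0.0855 -0.0059] w 0.878552658938851 F [ 1.  -0.1 -1.1]
[0.0002 0.0025 0.0004] [-0.0071 -0.0059 -0.0058]
```

View pics/w8.png

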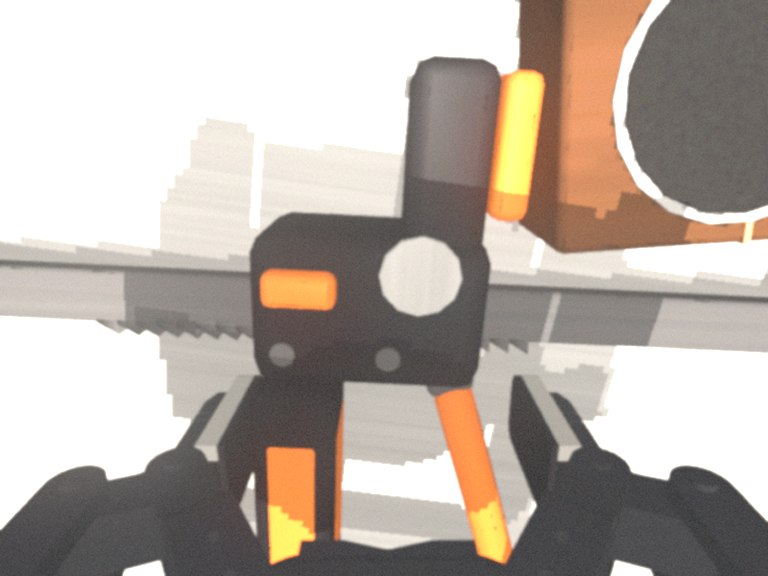

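View pics/t8.png

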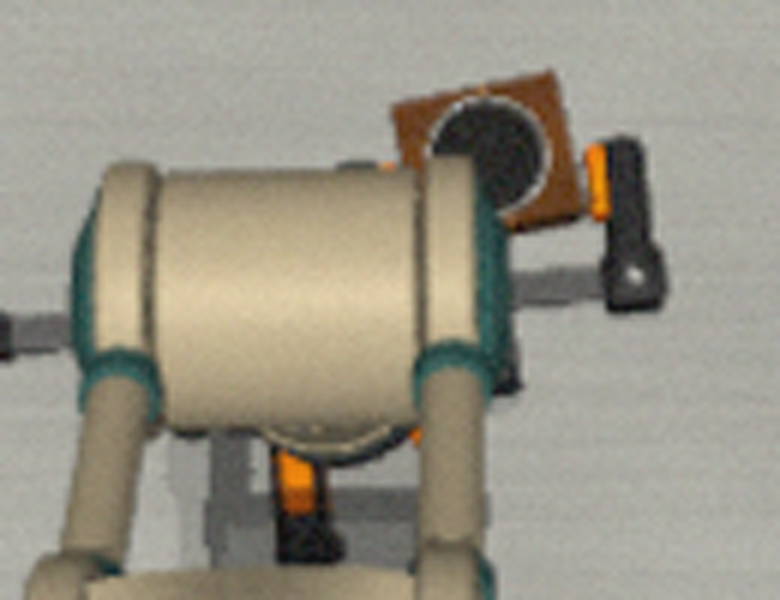

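Run:
```python
from h import *
P=lambda cx,cy,z: ray('wrist',cx/1.2,cy/1.2,z)[:2]
Q=lambda cx,cy,z: ray('top',235+(cx-2.5)/6,225+(cy-2.5)/6,z)[:2]
a,b=P(10,291,.017),P(755,324,.017); d=(b-a)/np.linalg.norm(b-a); n=np.array([-d[1],d[0]])
print('clamp yaw',np.degrees(np.arctan2(d[1],d[0])))
f1,f2=Q(584,147,.032),Q(591,218,.032); n1,n2=P(544,75,.032),P(527,215,.032)
s=manip.sense()['tool_pos'][:2]
C=[Q(x,y,.036) for x,y in [(392,103),(552,70),(588,213)]]
e=C[1]-C[0]; print('stand yaw',np.degrees(np.arctan2(e[1],e[0])),np.linalg.norm(e))
cen=(C[0]+C[2])/2
for nm,p in dict(bar=a,tcp=s,far1=f1,far2=f2,n1=n1,n2=n2,A=C[0],B=C[1],Cc=C[2],stand=cen,hb=P(262,440,.032)).items(): print(nm,p.round(4),'cl',((p-a)@d-((s-a)@d)).round(4),((p-a)@n).round(4))
```

```text
clamp yaw -84.456465609768
stand yaw -78.2082439069013 0.0673588068033134
bar [0.484 0.187] cl -0.0985 0.0
tcp [0.4588 0.0856] cl 0.0 -0.0349
far1 [ 0.5581 -0.0085] cl 0.1033 0.0548
far2 [ 0.5286 -0.0113] cl 0.1032 0.0252
n1 [0.5516 0.0668] cl 0.0277 0.0557
n2 [0.5241 0.0639] cl 0.028 0.028
A [0.5759 0.0706] cl 0.0263 0.0802
B [0.5896 0.0046] cl 0.0932 0.0875
Cc [ 0.5301 -0.01  ] cl 0.102 0.0268
stand [0.553  0.0303] cl 0.0641 0.0535
hb [0.4596 0.1166] cl -0.0307 -0.0311
```

Call:
play_rows:
  plan:
    - [0.6,0,0,0,0,0,0.05]
    - [0.5,0,-0.003,0,0,0,0.05]
    - [0.4,0,-0.01,-0.003,0,0,0.05]
    - [0.3,0,-0.018,-0.007,0,0,0.05]
    - [0.3,0,-0.018,-0.007,0,0,0.05]

```text
t: 8.95
tool_pos: [0.4576, 0.0908, -0.0036]
orientation: [0.999, 0.05, 0.002, -0.004]
wrist_force: [-2.1, 6.9, 9.5]
gripper_width: 0.654
```

```bash
python3 -c "
from h import *
to([.4625,.085,-.006],11.5)
crop('wrist','w9.png',0,0,640,480,1.2)
"
```

```text
8.95 pos [ 0.4576  0.0908 -0.0036] w 0.6543874184190369 F [-2.1  6.9  9.5]
[0.0217 0.0315 0.0118] [-0.0105 -0.0059 -0.1284]
```

View pics/w9.png

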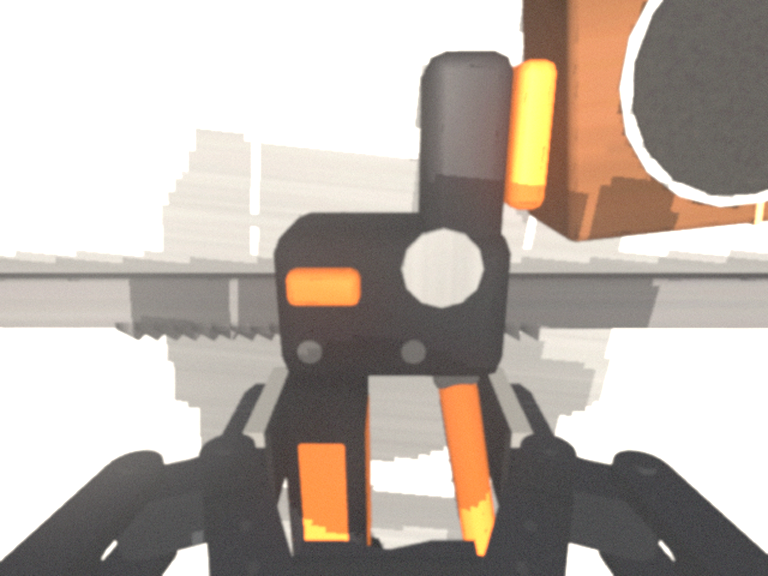

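Call:
play_rows:
  plan:
    - [0.3,0.008,0.012,-0.005,-0.005,-0.003,-0.045]
    - [0.3,0.016,0.024,-0.005,-0.01,-0.006,-0.09]
    - [0.3,0.025,0.036,-0.005,-0.01,-0.006,-0.13]
    - [0.3,0.025,0.036,-0.005,-0.01,-0.006,-0.13]
    - [0.3,0.025,0.036,-0.005,-0.01,-0.006,-0.13]

```text
t: 9.62
tool_pos: [0.4628, 0.084, -0.0028]
orientation: [0.995, 0.101, -0.001, -0.0]
wrist_force: [-1.5, 0.1, 0.2]
gripper_width: 0.649
```

```bash
python3 -c "
from h import *
to([.4625,.085,-.004],11.5)
crop('wrist','w10.png',0,0,640,480,1.2)
crop('top','t10.png',235,225,365,325,6)
"
```

```text
9.625 pos [ 0.4628  0.084  -0.0028] w 0.6491486751212908 F [-1.5  0.1  0.2]
[-0.0003 -0.0054  0.006 ] [-0.0006  0.0013  0.0014]
```

View pics/w10.png

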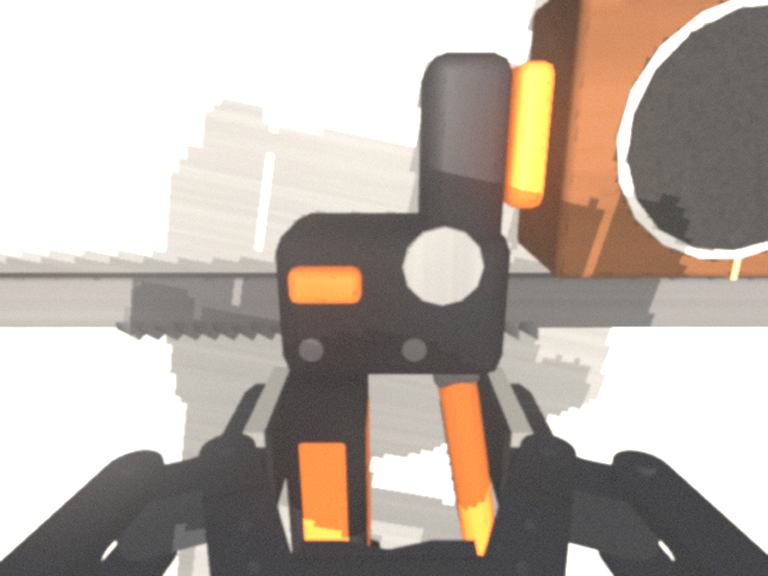

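View pics/t10.png

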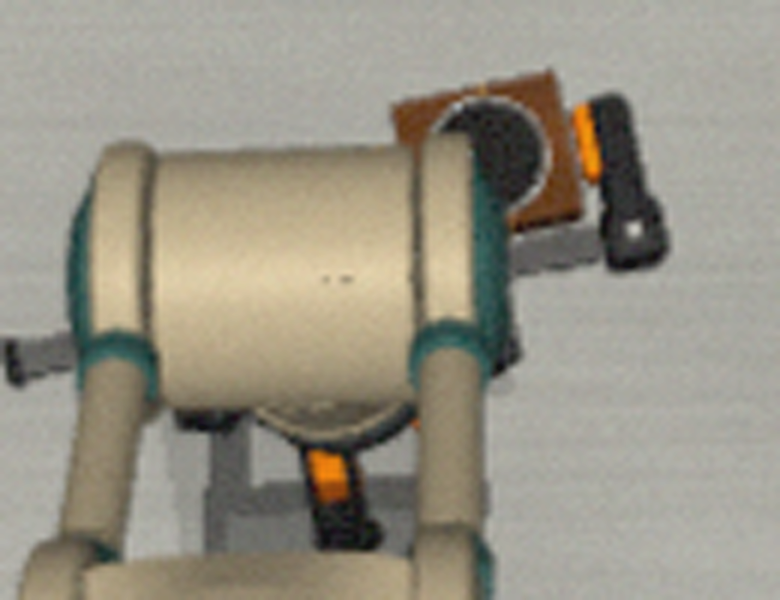

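Call:
play_rows:
  plan:
    - [0.2,0,-0.008,-0.003,0,0,0]
    - [0.1,0,-0.015,-0.006,0,0,0]
    - [-0.1,0,-0.018,-0.008,0,0,0]
    - [-0.3,0,-0.018,-0.008,0,0,0]
    - [-0.3,0,-0.018,-0.008,0,0,0]
  grip_force: 20

```text
t: 10.35
tool_pos: [0.4625, 0.0876, -0.001]
orientation: [0.995, 0.101, -0.0, -0.0]
wrist_force: [-2.2, 0.7, 4.6]
gripper_width: 0.505
```

```bash
python3 -c "
from h import *
to([.4625,.088,-.004],11.5)
crop('wrist','w11.png',0,0,640,480,1.2)
crop('top','t11.png',235,225,365,325,6)
"
```

```text
10.35 pos [ 0.4625  0.0876 -0.001 ] w 0.5045230602550871 F [-2.2  0.7  4.6]
[ 0.0003 -0.002   0.0149] [-0.0005  0.      0.0013]
```

View pics/w11.png

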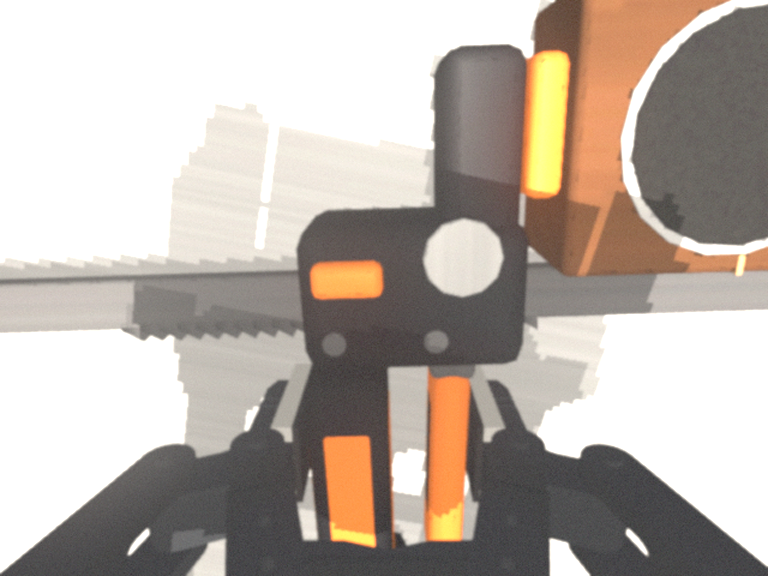

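View pics/t11.png

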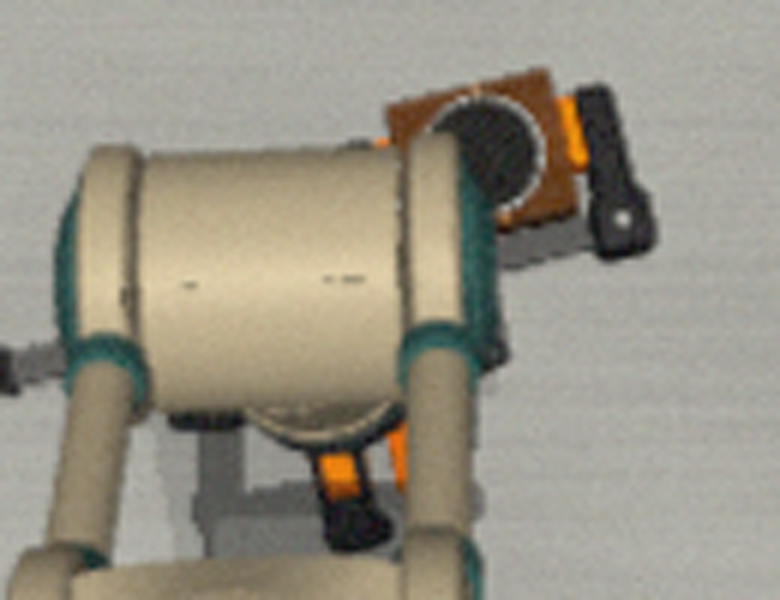

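Call:
play_rows:
  plan:
    - [-0.5,0,-0.003,0,0,0,0]
    - [-0.5,0,-0.003,0,0,0,0]
    - [-0.5,0,-0.003,0,0,0,0]
    - [-0.5,0,-0.003,0,0,0,0]
  grip_force: 32

```text
t: 10.95
tool_pos: [0.4624, 0.0879, -0.0009]
orientation: [0.995, 0.101, -0.0, 0.0]
wrist_force: [-2.0, -0.8, 5.6]
gripper_width: 0.491
```

Call:
play_rows:
  plan:
    - [-0.5,0,0,0,0,0,0]
    - [-0.5,0,0,0,0,0,0]
    - [-0.5,0,0,0,0,0,0]
    - [-0.5,0,0,0,0,0,0]
  grip_force: 45

```text
t: 11.45
tool_pos: [0.4624, 0.0882, -0.0007]
orientation: [0.995, 0.101, -0.0, -0.0]
wrist_force: [-2.8, 1.6, 5.8]
gripper_width: 0.482
```

```bash
python3 -c "
from h import *
to([.4625,.088,-.004],11.5)
crop('wrist','w12.png',0,0,640,480,1.2)
crop('top','t12.png',235,225,365,325,6)
"
```

```text
11.45 pos [ 0.4624  0.0882 -0.0007] w 0.481987487173332 F [-2.8  1.6  5.8]
[0.0005 0.0011 0.0166] [-0.0007 -0.      0.001 ]
```

View pics/w12.png

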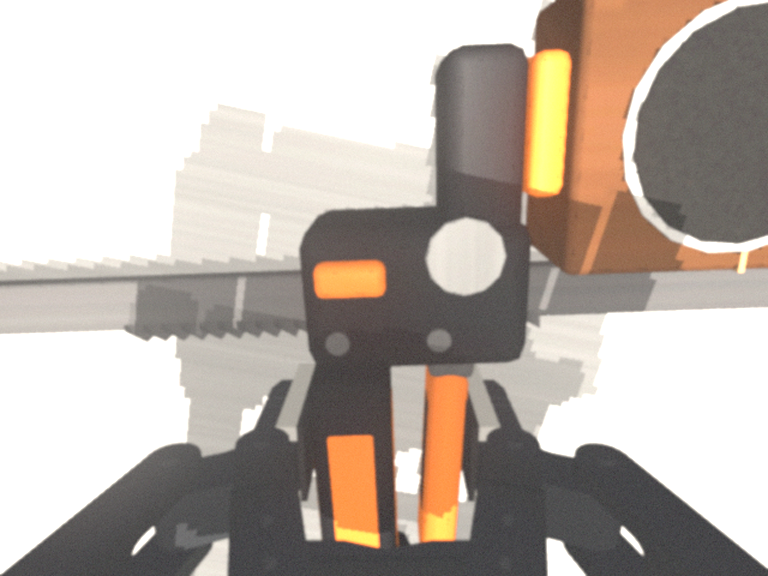

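View pics/t12.png

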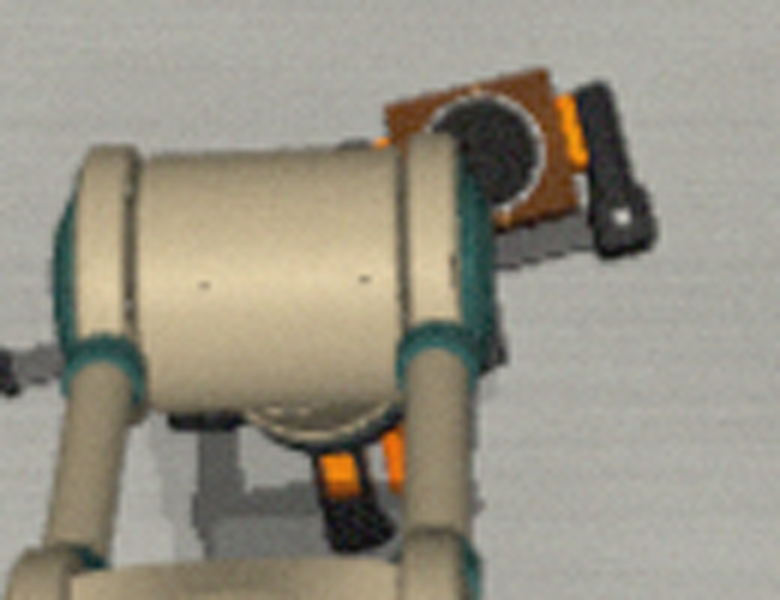

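Call:
play_rows:
  plan:
    - [-0.5,0,0,-0.02,0,0,0]
    - [-0.5,0,0,-0.05,0,0,0]
    - [-0.5,0,0,-0.09,0,0,0]
    - [-0.5,0,0,-0.13,0,0,0]
    - [-0.5,0,0,-0.15,0,0,0]
    - [-0.5,0,0,-0.15,0,0,0]
  grip_force: 45

```text
t: 12.3
tool_pos: [0.4626, 0.0882, 0.0298]
orientation: [0.995, 0.101, 0.0, -0.0]
wrist_force: [-0.3, 0.5, -4.8]
gripper_width: 0.477
```

```bash
python3 -c "
from h import *
to([.4624,.088,.1],11.5)
crop('wrist','w13.png',0,0,640,480,1.2)
crop('side','s13.png',310,200,440,320,6)
"
```

```text
12.3 pos [0.4626 0.0882 0.0298] w 0.4773198004229165 F [-0.3  0.5 -4.8]
[-0.0009  0.0005 -0.3512] [-0.0004 -0.0012  0.001 ]
```

View pics/w13.png

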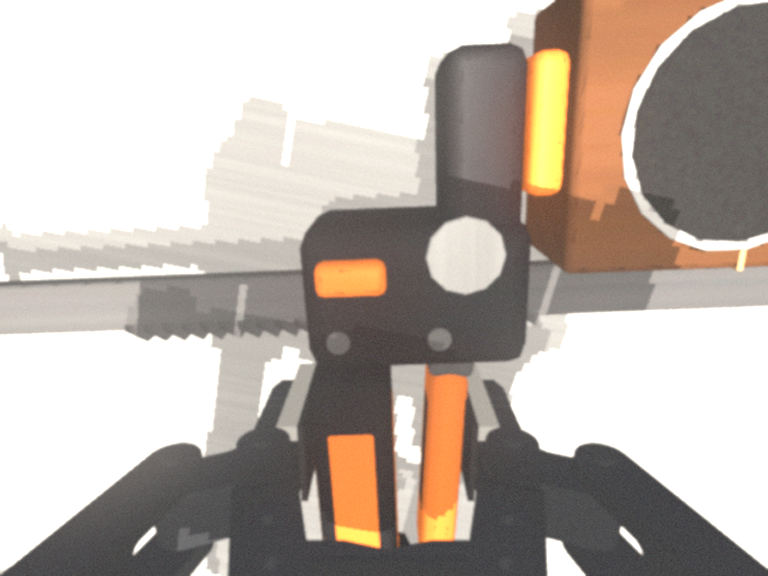

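View pics/s13.png

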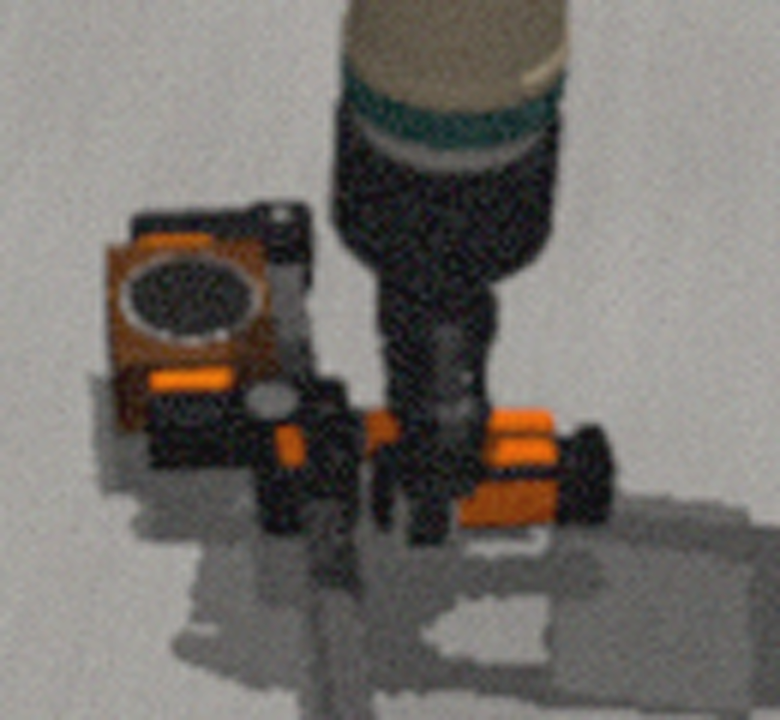

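Call:
play_rows:
  plan:
    - [-0.5,0,0,-0.04,0,0,0]
    - [-0.5,0,0,-0.1,0,0,0]
    - [-0.5,0,0,-0.17,0,0,0]
    - [-0.5,0,0,-0.24,0,0,0]
    - [-0.5,0,0,-0.3,0,0,0]
    - [-0.5,0,0,-0.34,0,0,0]
    - [-0.5,0,0,-0.355,0,0,0]
    - [-0.5,0,0,-0.355,0,0,0]
    - [-0.5,0,0,-0.355,0,0,0]
    - [-0.5,0,0,-0.355,0,0,0]
  grip_force: 45

```text
t: 13.65
tool_pos: [0.4619, 0.0881, 0.0998]
orientation: [0.995, 0.101, -0.001, -0.0]
wrist_force: [-0.1, -0.5, -4.5]
gripper_width: 0.476
```

```bash
python3 -c "
from h import *
to([.4624,.088,.1],11.5)
crop('wrist','w14.png',0,0,640,480,1.2)
crop('side','s14.png',310,170,440,300,5)
crop('top','t14.png',0,0,640,480,1.2)
"
```

```text
13.65 pos [0.4619 0.0881 0.0998] w 0.4763836819096239 F [-0.1 -0.5 -4.5]
[ 0.0025  0.001  -0.0008] [-0.0009  0.0016  0.0009]
```

View pics/w14.png

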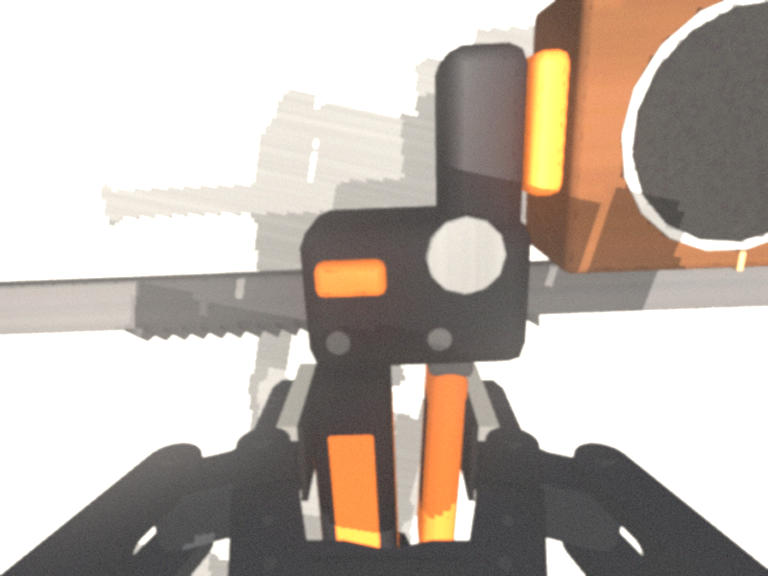

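View pics/s14.png

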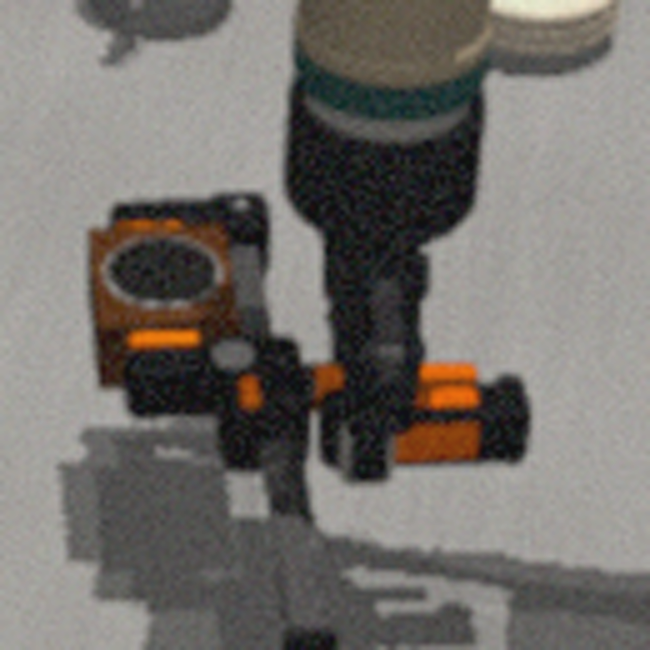

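View pics/t14.png

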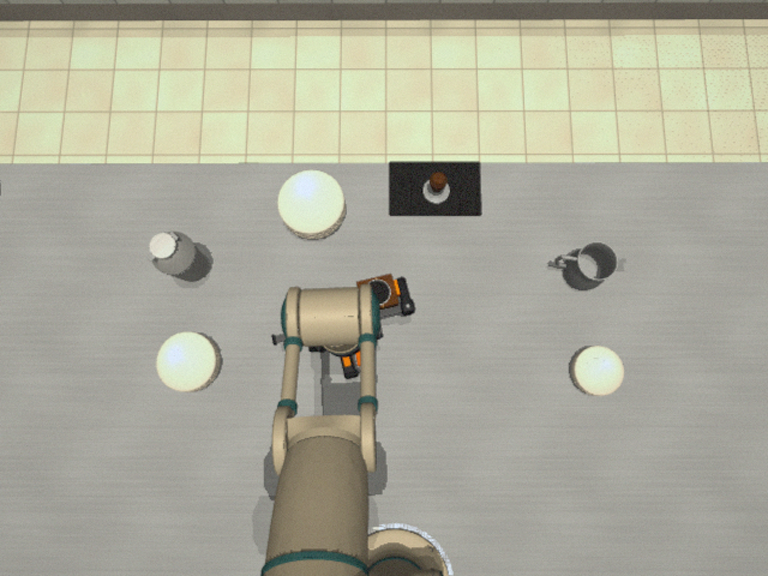

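```bash
python3 -c "
from plant import manip, job_done
s=manip.sense(); print(s['qvel'].round(3),s['wrist_force'],s['gripper_width']); print(job_done())"
```

```text
[ 0.    -0.001 -0.001 -0.    -0.    -0.001] [ 0.45561299 -0.92178169 -6.06073087] 0.4788175265791431
the job is handed in; nothing more can be done
None
```

The stand is clamped and held level about 10 cm off the counter, with the trigger still squeezed. I handed the job in at about 14 s of the 48 s allowed.

**How it went:** I took the clamp by handle and trigger together. I pumped two full squeezes and one half squeeze, turned the clamp about 6° to square it to the stand, then squeezed until both pads were tight. I raised the grip in steps to 45 N, which should put about 63 N on each pad, under the 80 N dent limit. That pad force is calculated from the stated 1.4 ratio, not measured.

**Last checks:**
- **Jaws:** the grip stopped at about 41 mm, short of the trigger's 40 mm stop, so the jaws are tight on the stand. That margin is only about 1 mm, and the opening crept down slightly (0.482 to 0.476) while lifting, then steadied.
- **Lift:** the tool rose 10.05 cm. The wrist carried 4.5 to 6 N, about the weight of clamp plus stand.
- **Level:** the wrist picture looked the same before and after the lift, so nothing slipped or tilted.
- **Other things:** the top view shows the dishes, shaker, pitcher and tamper where they started.

**What went less well:** during the first squeezes the fingers pressed the clamp down with up to 27 N, because the pads swing forward as they close. The clamp also turned a few degrees each time I let the trigger out. I corrected both before the final tightening.

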